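# Put the press dies into their nests by size

### The job

Put the four turned press dies away in the four low wooden nests on the bench, one die to each nest, matched by size: the narrowest die into the smallest nest, the next into the next larger, and so on up to the widest die into the largest nest. Each die must stand upright, as it stands now, flat on the floor of its recess. Leave the closed round box and the tape roll where they are.

Things in the scene. Friction and masses are not known exactly. Their poses are not given: they have to be found in the camera images.
- die_22: the smallest of the four press dies: a turned round die, brass, 22 mm in diameter and 26 mm high, with a round bore in its top; stands upright on the worktop, loose. Plain cylinder to the touch. Origin: centre of its underside; z up.
- die_28: the second smallest of the four press dies: a turned round die, dark grey-brown, 28 mm in diameter and 20 mm high, with a round bore in its top; stands upright on the worktop, loose. Plain cylinder to the touch. Origin: centre of its underside; z up.
- die_34: the second largest of the four press dies: a turned round die, pale bright metal, 34 mm in diameter and 16 mm high, with a round bore in its top; stands upright on the worktop, loose. Plain cylinder to the touch. Origin: centre of its underside; z up.
- die_42: the largest of the four press dies: a turned round die, pale bright metal, 42 mm in diameter and 12 mm high, with a round bore in its top; stands upright on the worktop, loose. Plain cylinder to the touch. Origin: centre of its underside; z up.
- nest_a: the smallest of the four die nests: a low round wooden dish, 54 mm across outside and 7 mm high, with a flat-bottomed round recess 38 mm across and 4 mm deep (its dark-lined floor is 3 mm above the worktop). Fixed to the worktop. Origin: centre of its underside; z up.
- nest_b: the second smallest of the four die nests: a low round wooden dish, 66 mm across outside and 7 mm high, with a flat-bottomed round recess 46 mm across and 4 mm deep (its dark-lined floor is 3 mm above the worktop). Fixed to the worktop. Origin: centre of its underside; z up.
- nest_c: the second largest of the four die nests: a low round wooden dish, 80 mm across outside and 7 mm high, with a flat-bottomed round recess 56 mm across and 4 mm deep (its dark-lined floor is 3 mm above the worktop). Fixed to the worktop. Origin: centre of its underside; z up.
- nest_d: the largest of the four die nests: a low round wooden dish, 94 mm across outside and 7 mm high, with a flat-bottomed round recess 68 mm across and 4 mm deep (its dark-lined floor is 3 mm above the worktop). Fixed to the worktop. Origin: centre of its underside; z up.
- round_box: bystander, not a die: a closed round parts box, pale pinkish, 42 mm in diameter and 20 mm high, smooth lid without a bore; loose on the worktop. Origin: centre of its underside.
- tape_roll: bystander: a roll of tan tape lying flat, 52 mm in diameter and 18 mm high, wide open hole; loose on the worktop. Origin: centre of its underside. Beyond it stands a dark fixed bench instrument, up to 175 mm high with the toys on its top: carry round it or well above it.
Things that resemble listed ones, but are neither listed nor needed, are in the scene too. What is shaped like the die_34 but turquoise is not meant.

How it is judged:
At the end, for the whole second after the job is handed in: Each die is in the nest of its size rank, flat on the recess floor: axes within 10, 11, 13 and 15 mm (smallest to largest), its underside less than 5 mm above the nest's, upright within 0.1 rad, released and at rest (below 20 mm/s) (horizontal distance between die_22 and nest_a below 0.01 m and z of die_22 in the frame of nest_a below 0.005 m and angle between each of die_22, die_28, die_34, die_42's own z axis and vertical below 0.1 rad and linear speed of each of die_22, die_28, die_34, die_42 below 0.02 m/s and horizontal distance between die_28 and nest_b below 0.011 m and z of die_28 in the frame of nest_b below 0.005 m and horizontal distance between die_34 and nest_c below 0.013 m and z of die_34 in the frame of nest_c below 0.005 m and horizontal distance between die_42 and nest_d below 0.015 m and z of die_42 in the frame of nest_d below 0.005 m); the robot touches nothing.
It fails at once if the closed round box is moved by more than 15 mm (distance of round_box from where it was at the start of the episode above 0.015 m).
It fails at once if the tape roll is moved by more than 15 mm (distance of tape_roll from where it was at the start of the episode above 0.015 m).
It also fails if it takes over 96 s, if anything falls off the work surface, if the arm or the gripper's body presses on something with over 40 N, if the wrist force passes 120 N, or if a joint passes its speed limit or range.

### The arm

A 7-joint arm with a two-finger parallel gripper is mounted at the origin on the work surface; the furniture and walls round the work are solid. World frame = base frame: x ahead of the robot, y to its left, z up, the work surface at z = 0. Lengths are in m, angles in rad, forces in N, time in s.
With the tool pointing down it reaches from about 0.35 to 0.9 m from the base axis. Payload 8.1 kg.
Tool frame: the origin (TCP) lies midway between the tips of the shut fingers; the grasp point (between the pads) lies 19 mm behind it; z points along the fingers, y is the direction in which the jaws open and shut (so a half turn about z gives the same grasp; the last joint's range is limited). The gripper opens to 92 mm and grips with 3 to 60 N. Pads are 19 mm wide; open, the fingers measure 130 mm over their backs; the gripper's body (75 mm by 190 mm) begins 47 mm behind the grasp point.
Start: joints at [-1.429, 0.434, 0.025, 1.573, -0.012, 1.134, -0.075], TCP at [0.152, 0.606, 0.189] pointing down, gripper open.
Joint ranges: [-2.62, 2.62], [-0.44, 2.09], [-1.27, 1.32], [0.08, 2.57], [-1.32, 4.46], [0.12, 2], [-2.74, 2.74]. Speed limits (rad/s): [2.22, 2.22, 3.01, 3.01, 3.14, 3.14, 3.14].

### API

Orientations are given as a rotation vector (axis times angle).
In Python, from cell import ctrl gives the robot as it stands.
- The arm moves only by the tool servo_tool, never from a script. Its argument "targets" is one flat list of numbers, 7 for each row, row after row: the shift along the tool's x, y, z scaled (see below), then the turn, a rotation vector about the tool's x, y, z scaled (see below), then the closure, from 0 (fully open) to 1 (shut). In form: [x, y, z, ax, ay, az, fingers, x, y, z, ax, ay, az, fingers, ...]. A call has 1 to 12 rows; each row is the pose to reach, as a shift and turn from the pose commanded when the call began, along the tool's axes at that moment; what a row does not reach only later rows make up. The controller multiplies each number of a shift by 500 mm and each number of a turn by pi/2 rad. A row lasts 1/8 s, in which the tool goes at most 62.5 mm and 10.7 degrees, less where a joint would pass 70% of its speed; a pose out of reach is approached as far as the arm can. A call with a number of a shift or a turn outside -1 to 1 is refused whole. A call with a gripper value outside its range is refused whole. The fingers move at their own pace and stop on an object; "grip_force" is the grip in N (left out, the last holds). Time passes only in rows, so rows that repeat a pose let the fingers close. It gives the time, the measured TCP pose, the force and the opening at its end, in the units of the state.
- ctrl.sense(): the state, without advancing time (a new reading comes with each control period).
- ctrl.grab_frame(name): name is "side" or "top"; returns (picture, depth): 400x640x3 uint8, red, green, blue; 400x640 float32, m along the optical axis (not along the pixel's ray), 0 where there is no reading.
- ctrl.camera_params(name): a dict with "intrinsics" (3x3 intrinsics, pixels), "pose" (4x4, takes a point from camera to world coordinates). Camera axes: x right, y down, z forward; pixel columns grow to the right and rows downward; lengths in m; the calibration is good to about 2 mm. A picture is of the moment at which its call begins. camera_params takes no time and is no camera call.
- ctrl.close_job(): hands the job in, once; it reports no verdict.
The state is a dict: "t": time; "joints": joint angles; "qd": joint speeds; "joint_torque": joint torques, N m; "tool_pos": TCP position; "orientation": TCP orientation; "ft_force": force on the tool from outside, world axes, zero at the start; "moment": the same for the moment, N m; "opening": opening from 0.0 (shut) to 1.0 (fully open).
Only numpy, scipy, OpenCV 4.12 (cv2) and the standard library are available. Lean on these libraries where they do the work, as an engineer would, in place of code of your own. Each camera call takes 0.05 s, during which the arm holds its last target. There are 200 camera calls.

## Working session

There is one attempt and no reset: what is moved stays moved. The work goes in short steps, Python scripts to look and compute and a tool call to move; the robot and the scene stay as the last step left them, time stands still between calls to the robot, and variables do not carry over. Pictures are saved under pics/ and viewed, about 12 in all and at most 16, crops included, and the job is handed in when it is done.

Besides the shell and the picture viewer there is one more tool, called after "Call:" by a JSON object that holds its "name" and its "arguments". servo_tool: Moves the arm, as the interface text tells. Shifts and turns lie within -1 to 1; 1 stands for 500 mm of shift or pi/2 rad of turn. Its arguments: {"type":"object","properties":{"targets":{"type":"array","items":{"type":"number"}},"grip_force":{"type":"number"}},"required":["targets"]}

```bash
mkdir -p pics; ls
python3 - <<'E'
from cell import ctrl
import cv2,numpy as np
s=ctrl.sense(); print({k:np.round(v,3).tolist() for k,v in s.items()})
for n in("top","side"):
    p,d=ctrl.grab_frame(n); np.savez(f"pics/{n}0.npz",p=p,d=d); cv2.imwrite(f"pics/{n}0.png",p[:,:,::-1])
    c=ctrl.camera_params(n); print(n,np.round(c["intrinsics"],1).tolist(),np.round(c["pose"],3).tolist())
E
```

```text
pics
{'t': 0.0, 'joints': [-1.429, 0.435, 0.025, 1.574, -0.012, 1.134, -0.075], 'qd': [-0.001, -0.0, -0.001, -0.0, 0.0, -0.0, 0.0], 'joint_torque': [0.001, -66.784, 0.985, -31.447, -0.061, 0.043, 0.0], 'tool_pos': [0.151, 0.606, 0.189], 'orientation': [-0.384, -3.118, 0.002], 'ft_force': [0.248, 0.502, 0.226], 'moment': [0.009, 0.021, 0.026], 'opening': 1.003}
top [[381.2, 0.0, 317.1], [0.0, 381.2, 194.3], [0.0, 0.0, 1.0]] [[0.027, -0.995, 0.097, 0.413], [-1.0, -0.028, -0.007, -0.013], [0.01, -0.097, -0.995, 1.0], [0.0, 0.0, 0.0, 1.0]]
side [[450.1, 0.0, 324.7], [0.0, 450.1, 194.8], [0.0, 0.0, 1.0]] [[0.544, 0.577, -0.609, 1.236], [0.839, -0.38, 0.39, -0.473], [-0.007, -0.723, -0.691, 0.882], [0.0, 0.0, 0.0, 1.0]]
```

View pics/top0.png

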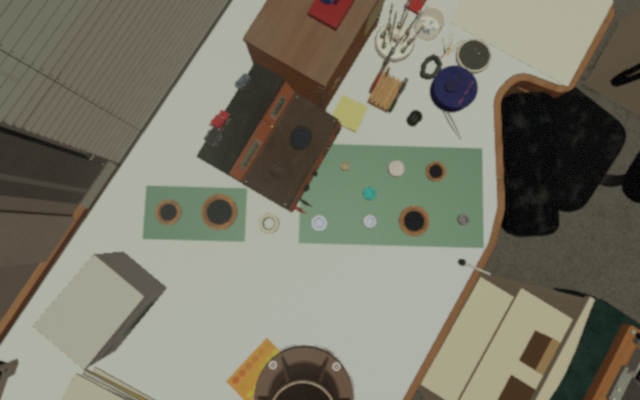

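View pics/side0.png

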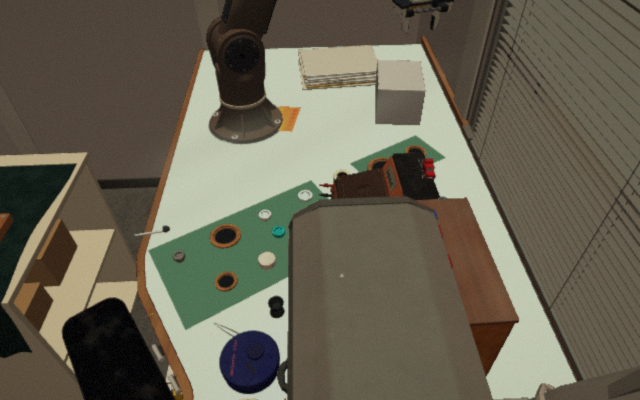

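Top view: four nests at about (436,171), (168,211), (414,221) and (219,212). The dies are brass (345,167), grey (463,219) and pale (370,221) and (319,223). The bystanders are the pink box (397,168), the turquoise decoy (369,193) and the tape (269,223). The side view has a large grey thing hiding the right part. Next I'll measure with enlarged crops.

```bash
cat > h.py <<'E'
import numpy as np,cv2
from cell import ctrl
def ray(n,u,v,z):
    c=ctrl.camera_params(n);K=np.array(c["intrinsics"]);T=np.array(c["pose"])
    d=T[:3,:3]@np.linalg.solve(K,[u,v,1]); return T[:3,3]+d*(z-T[2,3])/d[2]
def proj(n,P):
    c=ctrl.camera_params(n);K=np.array(c["intrinsics"]);T=np.array(c["pose"])
    q=K@(T[:3,:3].T@(np.asarray(P,float)-T[:3,3])); return q[:2]/q[2]
def cloud(n,d):
    c=ctrl.camera_params(n);K=np.array(c["intrinsics"]);T=np.array(c["pose"])
    v,u=np.mgrid[:d.shape[0],:d.shape[1]]
    P=np.stack([(u-K[0,2])/K[0,0]*d,(v-K[1,2])/K[1,1]*d,d],-1)
    return P@T[:3,:3].T+T[:3,3]
E
python3 - <<'E'
from h import *
f=np.load("pics/top0.npz");p,d=f["p"],f["d"]
print("base",proj("top",[0,0,0]),"tcp",proj("top",[.151,.606,.189]),proj("side",[.151,.606,.189]))
W=cloud("top",d)
for nm,(u,v),z in [("22",(345,167),.026),("28",(463,219),.02),("pL",(319,223),.012),("pR",(370,221),.016),("box",(397,168),.02),("tape",(269,223),.018),("turq",(369,193),.016),("a",(436,171),.007),("b",(168,211),.007),("c",(414,221),.007),("d",(219,212),.007)]:
    w=d[v-9:v+10,u-9:u+10]; print(nm,ray("top",u,v,z).round(3),"zmed/max of center",np.median(W[v-2:v+3,u-2:u+3,2]).round(4),np.percentile(W[v-9:v+10,u-9:u+10,2],[5,50,95]).round(4))
m=(W[...,2]>.05)&(d>0)&(W[...,1]<.45)&(W[...,1]>-.5)&(W[...,0]>.25)&(W[...,0]<.75)
print("obst",np.percentile(W[m],[1,50,99],axis=0).round(3).tolist())
a=cv2.resize(p[135:260,295:495],None,fx=4,fy=4,interpolation=cv2.INTER_CUBIC)[:,:,::-1]
b=cv2.resize(p[180:250,140:295],None,fx=4,fy=4,interpolation=cv2.INTER_CUBIC)[:,:,::-1]
cv2.imwrite("pics/a.png",a);cv2.imwrite("pics/b.png",b)
E
```

```text
base [303.3820278  396.44134256] tcp [  6.09726761 351.863471  ] [416.95764509  40.5944722 ]
22 [ 0.58  -0.091  0.026] zmed/max of center 0.0232 [-0.0015  0.0014  0.026 ]
28 [ 0.454 -0.398  0.02 ] zmed/max of center 0.0161 [-0.0017  0.0023  0.021 ]
pL [ 0.434 -0.028  0.012] zmed/max of center 0.0092 [-0.0012  0.0092  0.0142]
pR [ 0.443 -0.159  0.016] zmed/max of center 0.013 [-0.0016  0.0023  0.018 ]
box [ 0.582 -0.227  0.02 ] zmed/max of center 0.0214 [-0.0009  0.0181  0.0228]
tape [0.431 0.101 0.018] zmed/max of center -0.0008 [-0.002   0.0162  0.0208]
turq [ 0.515 -0.155  0.016] zmed/max of center 0.0124 [-0.0015  0.0023  0.0175]
a [ 0.58  -0.333  0.007] zmed/max of center 0.004 [0.0001 0.0049 0.0097]
b [0.455 0.365 0.007] zmed/max of center 0.0032 [0.0006 0.0037 0.0085]
c [ 0.446 -0.275  0.007] zmed/max of center 0.0034 [0.0006 0.0037 0.0074]
d [0.456 0.233 0.007] zmed/max of center 0.0049 [0.0006 0.0035 0.0066]
obst [[0.262, -0.043, 0.057], [0.662, 0.381, 0.155], [0.748, 0.448, 0.508]]
```

View pics/a.png

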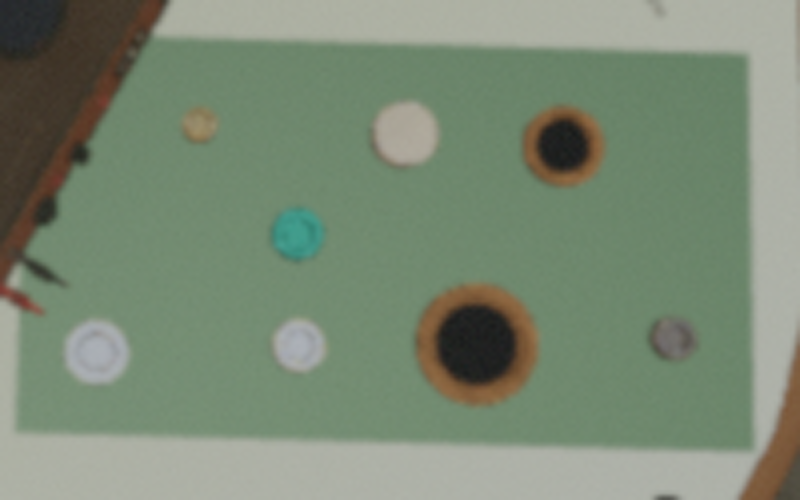

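View pics/b.png

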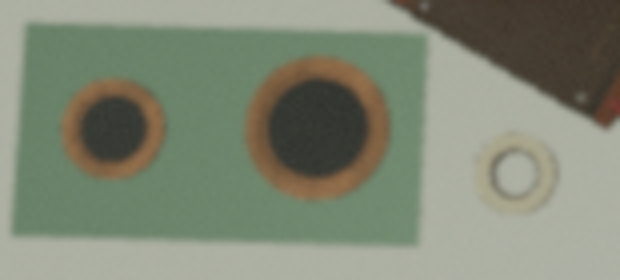

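Crop pixel centres:
- **Crop a:** die_22 (200,125), pale small (300,345), pale large (97,352), grey (673,338), nest_a (564,146), nest_c (478,344)
- **Crop b:** nest_b (114,129), nest_d (318,128), tape (516,172)

The apparent sizes match the given diameters. Next I'll work out positions and obstacle clearances.

Run:
```python
from h import *
f=np.load("pics/top0.npz");p,d=f["p"],f["d"]
W=cloud("top",d)
A=dict(d22=(200,125,.026,.022),d28=(673,338,.02,.028),d34=(300,345,.016,.034),d42=(97,352,.012,.042),box=(405,134,.02,.042),a=(564,146,.007,0),c=(478,344,.007,0))
B=dict(b=(114,129,.007,0),d=(318,128,.007,0),tape=(516,172,.018,.052))
pos={}
for D,(ou,ov) in((A,(295,135)),(B,(140,180))):
  for k,(x,y,z,_) in D.items():
    pos[k]=ray("top",(x+.5)/4-.5+ou,(y+.5)/4-.5+ov,z); print(k,pos[k].round(4),"px in side",proj("side",pos[k]).round(1))
# depth-based centroid of raised dies
for k,h in (("d22",.026),("d28",.02),("d34",.016),("d42",.012),("box",.02)):
    q=pos[k];m=(np.hypot(W[...,0]-q[0],W[...,1]-q[1])<.035)&(W[...,2]>h*.6)&(W[...,2]<.04)
    print(k,"depth centroid",np.median(W[m],0).round(4),W[m].mean(0).round(4),m.sum())
# obstacles near each: in jaw frame
for k,yaws in (("d22",(-30,)),("d42",(-30,-45,90)),("d34",(-30,)),("d",(60,90)),("b",(60,90))):
  for yw in yaws:
    t=np.radians(yw);r=W[...,:2]-pos[k][:2];al=r@[np.cos(t),np.sin(t)];ac=r@[-np.sin(t),np.cos(t)]
    for zl,zh in((.03,.07),(.07,.2),(.2,.6)):
        m=(W[...,2]>zl)&(W[...,2]<zh)&(abs(al)<.11)&(d>0); x=np.abs(ac[m]); print(k,yw,zl,"min across",x.min().round(3) if x.size else None)
for n,(u0,u1,v0,v1) in dict(greybox=(40,165,252,365),inst=(200,340,65,210),cab=(245,380,0,105)).items():
    q=W[v0:v1,u0:u1].reshape(-1,3);q=q[q[:,2]>.05];print(n,np.percentile(q,[1,99],axis=0).round(3).tolist())
```

```text
d22 [ 0.583  -0.0897  0.026 ] px in side [313.6 233. ]
d28 [ 0.4539 -0.3977  0.02  ] px in side [178.9 253.5]
d34 [ 0.443  -0.1579  0.016 ] px in side [264.4 213.1]
d42 [ 0.4351 -0.0272  0.012 ] px in side [304.8 194. ]
box [ 0.5819 -0.2239  0.02  ] px in side [266.5 257.3]
a [ 0.5792 -0.3319  0.007 ] px in side [225.6 279.8]
c [ 0.4471 -0.2753  0.007 ] px in side [224.9 234.5]
b [0.4524 0.3646 0.007 ] px in side [415.  150.9]
d [0.4567 0.2327 0.007 ] px in side [382.5 166.6]
tape [0.4315 0.1018 0.018 ] px in side [342. 175.]
d22 depth centroid [ 0.5836 -0.091   0.0244] [ 0.5835 -0.0904  0.0238] 62
d28 depth centroid [ 0.4541 -0.4     0.0189] [ 0.4534 -0.3997  0.0184] 98
d34 depth centroid [ 0.4426 -0.1584  0.0151] [ 0.4424 -0.1582  0.0152] 133
d42 depth centroid [ 0.4343 -0.0275  0.0118] [ 0.4348 -0.0275  0.0118] 198
box depth centroid [ 0.5818 -0.2244  0.0203] [ 0.5814 -0.2248  0.0202] 213
d22 -30 0.03 min across 0.046
d22 -30 0.07 min across 0.102
d22 -30 0.2 min across 0.12
d42 -30 0.03 min across 0.037
d42 -30 0.07 min across 0.124
d42 -30 0.2 min across 0.473
d42 -45 0.03 min across 0.039
d42 -45 0.07 min across 0.119
d42 -45 0.2 min across 0.479
d42 90 0.03 min across 0.022
d42 90 0.07 min across 0.088
d42 90 0.2 min across 0.285
d34 -30 0.03 min across 0.146
d34 -30 0.07 min across 0.232
d34 -30 0.2 min across 0.599
d 60 0.03 min across 0.093
d 60 0.07 min across 0.09
d 60 0.2 min across 0.355
d 90 0.03 min across 0.076
d 90 0.07 min across 0.045
d 90 0.2 min across 0.321
b 60 0.03 min across 0.145
b 60 0.07 min across 0.144
b 60 0.2 min across 0.319
b 90 0.03 min across 0.104
b 90 0.07 min across 0.104
b 90 0.2 min across 0.113
greybox [[0.115, 0.358, 0.054], [0.346, 0.575, 0.139]]
inst [[0.48, -0.056, 0.055], [0.788, 0.237, 0.218]]
cab [[0.709, -0.147, 0.067], [0.917, 0.148, 0.243]]
```

```bash
cat >> h.py <<'E'
from scipy.spatial.transform import Rotation as R
def plan(*wps):
    s=ctrl.sense();p=np.array(s["tool_pos"]);M=R.from_rotvec(s["orientation"]).as_matrix()
    yaw=np.degrees(np.arctan2(M[1,1],M[0,1]))
    print("t",round(s["t"],2),"tcp",p.round(4),"yaw",yaw.round(2),"tilt",np.degrees(np.arccos(-M[2,2])).round(2),"open",round(s["opening"],3),"F",np.round(s["ft_force"],1))
    for x,y,z,w in wps:
        c,q=np.cos(np.radians(w)),np.sin(np.radians(w))
        T=np.array([[-q,c,0],[c,q,0],[0,0,-1]]).T
        print((x,y,z,w),np.round(M.T@(np.array([x,y,z])-p)/.5,4).tolist(),np.round(R.from_matrix(M.T@T).as_rotvec()/(np.pi/2),4).tolist())
E
python3 - <<'E'
from h import *
d=np.load("pics/side0.npz")["d"];W=cloud("side",d)
for u,v in((380,300),(340,220),(450,350)):print(d[v,u],W[v,u].round(3))
plan((.151,.606,.27,76),(.45,.3,.27,0),(.435,-.0275,.27,-10))
E
```

```text
0.4904483 [ 1.036 -0.275  0.46 ]
0.5763755 [ 0.914 -0.244  0.46 ]
0.4499925 [ 1.119 -0.251  0.458]
t 0.1 tcp [0.1514 0.6059 0.1887] yaw 75.97 tilt 0.08 open 1.005 F [-0.3 -0.3 -0.1]
(0.151, 0.606, 0.27, 76) [0.0008, -0.0002, -0.1627] [-0.0008, 0.0001, -0.0003]
(0.45, 0.3, 0.27, 0) [-0.7277, -0.449, -0.162] [-0.0007, 0.0006, 0.8441]
(0.435, -0.0275, 0.27, -10) [-0.8574, -1.0917, -0.1612] [-0.0006, 0.0007, 0.9552]
```

Call:
{"name": "servo_tool", "arguments": {"targets": [0, 0, -0.16, 0, 0, 0, 0.2, 0, 0, -0.16, 0, 0, 0, 0.2, -0.728, -0.449, -0.162, 0, 0, 0.844, 0.2, -0.728, -0.449, -0.162, 0, 0, 0.844, 0.2, -0.728, -0.449, -0.162, 0, 0, 0.844, 0.2, -0.728, -0.449, -0.162, 0, 0, 0.844, 0.2, -0.728, -0.449, -0.162, 0, 0, 0.844, 0.2, -0.728, -0.449, -0.162, 0, 0, 0.844, 0.2, -0.728, -0.449, -0.162, 0, 0, 0.844, 0.2, -0.728, -0.449, -0.162, 0, 0, 0.844, 0.2, -0.728, -0.449, -0.162, 0, 0, 0.844, 0.2, -0.728, -0.449, -0.162, 0, 0, 0.844, 0.2], "grip_force": 15}}

```text
t: 1.6
tool_pos: [0.4491, 0.3016, 0.2701]
orientation: [-2.217, -2.225, 0.001]
ft_force: [0.7, 0.0, -0.0]
opening: 0.802
```

Run:
```python
from h import *
plan((.435,-.0275,.2,-30),(.435,-.0275,.03,-30),(.435,-.0275,.007,-30))
```

```text
t 1.6 tcp [0.4491 0.3016 0.2701] yaw 0.21 tilt 0.04 open 0.802 F [ 0.7  0.  -0. ]
(0.435, -0.0275, 0.2, -30) [-0.6581, -0.0305, 0.1401] [-0.0005, 0.0001, 0.3357]
(0.435, -0.0275, 0.03, -30) [-0.6581, -0.0303, 0.4801] [-0.0005, 0.0001, 0.3357]
(0.435, -0.0275, 0.007, -30) [-0.6581, -0.0302, 0.5261] [-0.0005, 0.0001, 0.3357]
```

Call:
{"name": "servo_tool", "arguments": {"targets": [-0.656, -0.03, 0.05, 0, 0, 0.334, 0.2, -0.656, -0.03, 0.05, 0, 0, 0.334, 0.2, -0.656, -0.03, 0.05, 0, 0, 0.334, 0.2, -0.656, -0.03, 0.05, 0, 0, 0.334, 0.2, -0.656, -0.03, 0.05, 0, 0, 0.334, 0.2, -0.656, -0.03, 0.05, 0, 0, 0.334, 0.2, -0.656, -0.03, 0.3, 0, 0, 0.334, 0.2, -0.656, -0.03, 0.44, 0, 0, 0.334, 0.2, -0.656, -0.03, 0.44, 0, 0, 0.334, 0.2, -0.656, -0.03, 0.44, 0, 0, 0.334, 0.2, -0.656, -0.03, 0.44, 0, 0, 0.334, 0.2]}}

```text
t: 2.98
tool_pos: [0.4359, -0.0273, 0.0513]
orientation: [-2.721, -1.571, -0.0]
ft_force: [0.6, -0.4, 0.5]
opening: 0.801
```

Run:
```python
from h import *
plan((.435,-.0275,.007,-30))
a,_=ctrl.grab_frame("side");b,_=ctrl.grab_frame("top")
a=cv2.resize(a[140:240,240:400],None,fx=3,fy=3);b=cv2.resize(b[165:265,240:400],None,fx=3,fy=3)
cv2.imwrite("pics/c.png",np.vstack([a,b])[:,:,::-1])
```

```text
t 2.98 tcp [ 0.4359 -0.0273  0.0513] yaw -30.0 tilt 0.01 open 0.801 F [ 0.6 -0.4  0.5]
(0.435, -0.0275, 0.007, -30) [-0.0012, -0.0014, 0.0887] [0.0001, -0.0001, -0.0]
```

View pics/c.png

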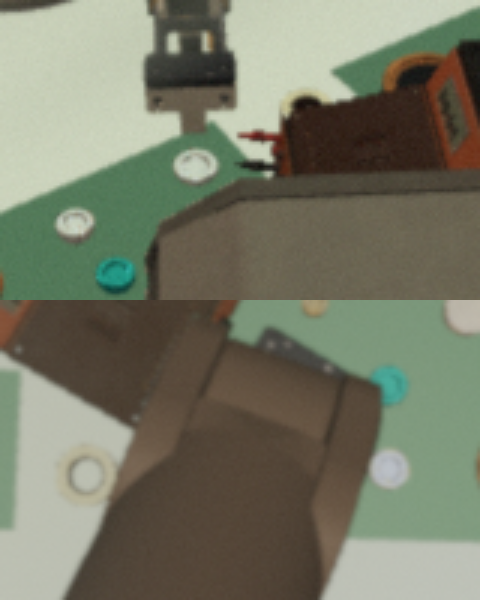

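Side view: the finger is just above die_42 at crop (195,165), and the instrument's probe tips at (240,165) are clear. Descend, grip and lift.

Call:
{"name": "servo_tool", "arguments": {"targets": [0, -0.001, 0.06, 0, 0, 0, 0.2, 0, -0.001, 0.088, 0, 0, 0, 0.2, 0, -0.001, 0.088, 0, 0, 0, 0.2, 0, -0.001, 0.088, 0, 0, 0, 1, 0, -0.001, 0.088, 0, 0, 0, 1, 0, -0.001, 0.088, 0, 0, 0, 1, 0, -0.001, 0.088, 0, 0, 0, 1, 0, -0.001, 0.088, 0, 0, 0, 1, 0, -0.001, 0.04, 0, 0, 0, 1, 0, -0.001, 0, 0, 0, 0, 1, 0, -0.001, -0.08, 0, 0, 0, 1, 0, -0.001, -0.08, 0, 0, 0, 1]}}

```text
t: 4.58
tool_pos: [0.4366, -0.0274, 0.0923]
orientation: [2.72, 1.569, 0.007]
ft_force: [0.3, 0.8, -0.1]
opening: 0.006
```

Run:
```python
from h import *
plan((.435,-.0275,.25,-30),(.4,.1,.25,0),(.4565,.2325,.25,55))
a,_=ctrl.grab_frame("side")
cv2.imwrite("pics/c2.png",cv2.resize(a[110:240,240:400],None,fx=3,fy=3)[:,:,::-1])
```

```text
t 4.58 tcp [ 0.4366 -0.0274  0.0923] yaw -30.04 tilt 0.25 open 0.006 F [ 0.3  0.8 -0.1]
(0.435, -0.0275, 0.25, -30) [-0.0009, -0.0017, -0.3154] [0.002, -0.0019, -0.0005]
(0.4, 0.1, 0.25, 0) [0.1848, -0.1899, -0.3154] [0.0024, -0.0013, -0.3338]
(0.4565, 0.2325, 0.25, 55) [0.4708, -0.2248, -0.3147] [0.003, -0.0001, -0.9449]
```

View pics/c2.png

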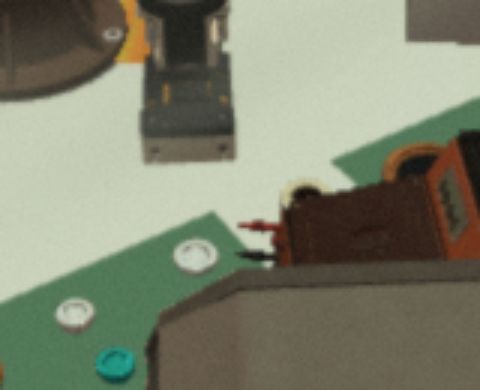

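Missed: the jaws shut fully and die_42 hasn't moved (side px about (305,195), where predicted). The open tips may sit higher than the shut tips. I'll go down at roughly die width and probe the height by force.

Call:
{"name": "servo_tool", "arguments": {"targets": [0, -0.002, 0, 0, 0, 0, 0.44, 0, -0.002, 0, 0, 0, 0, 0.44, 0, -0.002, 0, 0, 0, 0, 0.44, 0, -0.002, 0, 0, 0, 0, 0.44, 0, -0.002, 0.1, 0, 0, 0, 0.44, 0, -0.002, 0.17, 0, 0, 0, 0.44, 0, -0.002, 0.17, 0, 0, 0, 0.44, 0, -0.002, 0.174, 0, 0, 0, 0.44, 0, -0.002, 0.178, 0, 0, 0, 0.44, 0, -0.002, 0.178, 0, 0, 0, 0.44]}}

```text
t: 5.88
tool_pos: [0.4346, -0.0267, 0.0021]
orientation: [2.721, 1.57, 0.002]
ft_force: [-0.7, -0.1, 0.7]
opening: 0.561
```

Run:
```python
from h import *
plan((.435,-.0275,.003,-30))
a,_=ctrl.grab_frame("side")
cv2.imwrite("pics/c3.png",cv2.resize(a[140:220,260:350],None,fx=6,fy=6,interpolation=cv2.INTER_CUBIC)[:,:,::-1])
```

```text
t 5.88 tcp [ 0.4346 -0.0267  0.0021] yaw -30.03 tilt 0.09 open 0.561 F [-0.7 -0.1  0.7]
(0.435, -0.0275, 0.003, -30) [-0.001, 0.0015, -0.0019] [0.0007, -0.0008, -0.0003]
```

View pics/c3.png

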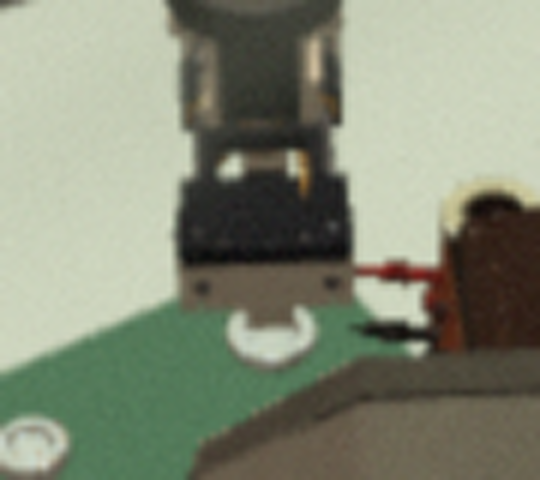

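Run:
```python
from h import *
_,d=ctrl.grab_frame("side");W=cloud("side",d)
np.save("pics/d3.npy",d)
for v in range(184,202,1): print(v,W[v,306].round(3),d[v,306].round(4))
for r in(.026,.035,.045):
  for z in (0,.01,.02,.03): print(r,z,proj("side",[.435+.866*r,-.0275-.5*r,z]).round(1))
```

```text
184 [ 0.518 -0.068  0.134] 1.1118
185 [ 0.517 -0.068  0.129] 1.1154
186 [ 0.515 -0.067  0.124] 1.1207
187 [ 0.512 -0.065  0.117] 1.1285
188 [ 0.513 -0.066  0.115] 1.129
189 [ 0.513 -0.067  0.112] 1.1302
190 [ 0.512 -0.066  0.107] 1.1349
191 [ 0.475 -0.045  0.064] 1.1952
192 [ 0.476 -0.046  0.062] 1.1955
193 [ 0.473 -0.044  0.055] 1.2029
194 [ 0.466 -0.041  0.044] 1.2166
195 [ 0.438 -0.025  0.01 ] 1.2627
196 [ 0.441 -0.027  0.008] 1.2619
197 [ 0.448 -0.031  0.012] 1.2531
198 [ 0.45  -0.032  0.011] 1.2526
199 [ 0.452 -0.034  0.01 ] 1.2509
200 [ 0.454 -0.035  0.007] 1.2515
201 [ 0.451 -0.033  0.001] 1.2584
0.026 0 [305.  203.6]
0.026 0.01 [304.9 201. ]
0.026 0.02 [304.7 198.4]
0.026 0.03 [304.6 195.8]
0.035 0 [305.1 205.9]
0.035 0.01 [304.9 203.3]
0.035 0.02 [304.8 200.7]
0.035 0.03 [304.7 198.1]
0.045 0 [305.1 208.4]
0.045 0.01 [305.  205.9]
0.045 0.02 [304.9 203.3]
0.045 0.03 [304.7 200.7]
```

Side depth shows the fingertips at z≈0.04 and the gripper body at about 0.107, while the reported TCP z is 0.002. So the real tips sit about 38 mm above the reported TCP (no lateral error is visible). I'll lower in guarded steps.

Call:
{"name": "servo_tool", "arguments": {"targets": [0, 0, 0.015, 0, 0, 0, 0.44, 0, 0, 0.03, 0, 0, 0, 0.44, 0, 0, 0.044, 0, 0, 0, 0.44, 0, 0, 0.044, 0, 0, 0, 0.44]}}

```text
t: 6.48
tool_pos: [0.4334, -0.0271, -0.0214]
orientation: [-2.721, -1.569, 0.002]
ft_force: [-0.5, 0.2, 0.1]
opening: 0.561
```

Run:
```python
from h import *
plan((.435,-.0275,-.03,-30))
a,d=ctrl.grab_frame("side");W=cloud("side",d)
for v in range(193,208): print(v,W[v,306].round(3),W[v,303].round(3))
cv2.imwrite("pics/c4.png",cv2.resize(a[150:230,260:350],None,fx=6,fy=6,interpolation=cv2.INTER_CUBIC)[:,:,::-1])
```

```text
t 6.47 tcp [ 0.4334 -0.0271 -0.0214] yaw -30.07 tilt 0.08 open 0.561 F [-0.5  0.2  0.1]
(0.435, -0.0275, -0.03, -30) [0.0009, 0.0033, 0.0173] [-0.0007, 0.0006, -0.0007]
193 [ 0.511 -0.066  0.097] [ 0.509 -0.073  0.099]
194 [ 0.512 -0.067  0.094] [ 0.507 -0.072  0.093]
195 [ 0.512 -0.066  0.09 ] [ 0.508 -0.073  0.09 ]
196 [ 0.513 -0.067  0.088] [ 0.507 -0.072  0.086]
197 [ 0.513 -0.067  0.084] [ 0.505 -0.072  0.081]
198 [ 0.473 -0.045  0.037] [ 0.469 -0.052  0.037]
199 [ 0.474 -0.046  0.035] [ 0.467 -0.051  0.031]
200 [ 0.466 -0.042  0.022] [ 0.469 -0.052  0.029]
201 [ 0.449 -0.032 -0.001] [ 0.448 -0.041  0.002]
202 [ 0.452 -0.034 -0.002] [ 0.451 -0.043  0.002]
203 [ 0.455 -0.036 -0.002] [ 0.453 -0.044  0.001]
204 [ 0.461 -0.04   0.001] [ 0.46  -0.048  0.005]
205 [ 0.465 -0.042  0.002] [ 0.461 -0.049  0.001]
206 [ 0.86  -0.263  0.45 ] [ 0.463 -0.05   0.001]
207 [ 0.861 -0.263  0.449] [ 0.465 -0.052 -0.001]
```

View pics/c4.png

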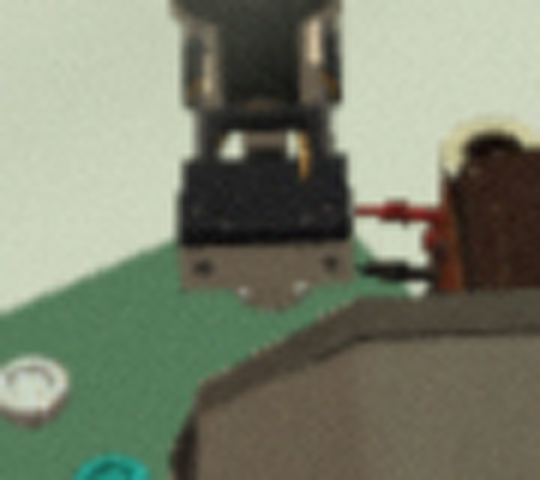

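Tips are now at z≈0.02. Down another 10 mm, then fine steps.

Call:
{"name": "servo_tool", "arguments": {"targets": [0, 0.003, 0.01, 0, 0, 0, 0.44, 0, 0.003, 0.02, 0, 0, 0, 0.44, 0, 0.003, 0.02, 0, 0, 0, 0.44, 0, 0.003, 0.02, 0, 0, 0, 0.44]}}

```text
t: 7.02
tool_pos: [0.4352, -0.0277, -0.0307]
orientation: [-2.721, -1.57, 0.0]
ft_force: [-0.4, -0.5, -0.4]
opening: 0.559
```

Call:
{"name": "servo_tool", "arguments": {"targets": [0, 0, 0.004, 0, 0, 0, 0.44, 0, 0, 0.004, 0, 0, 0, 0.44]}}

```text
t: 7.28
tool_pos: [0.4352, -0.0276, -0.0327]
orientation: [-2.721, -1.57, -0.0]
ft_force: [0.4, -0.6, -0.1]
opening: 0.561
```

Call:
{"name": "servo_tool", "arguments": {"targets": [0, 0, 0, 0, 0, 0, 1, 0, 0, 0, 0, 0, 0, 1, 0, 0, 0, 0, 0, 0, 1, 0, 0, 0, 0, 0, 0, 1]}}

```text
t: 7.78
tool_pos: [0.4352, -0.0276, -0.0326]
orientation: [-2.721, -1.57, -0.0]
ft_force: [-0.2, 0.5, 0.6]
opening: 0.45
```

Run:
```python
from h import *
a,d=ctrl.grab_frame("side");W=cloud("side",d)
plan()
for v in range(196,208): print(v,W[v,306].round(3),W[v,303].round(3))
```

```text
t 7.83 tcp [ 0.4352 -0.0276 -0.0327] yaw -30.05 tilt 0.01 open 0.446 F [-0.1  0.1  1.6]
196 [ 0.512 -0.067  0.087] [ 0.515 -0.077  0.094]
197 [ 0.516 -0.069  0.088] [ 0.507 -0.073  0.082]
198 [ 0.512 -0.067  0.08 ] [ 0.51  -0.075  0.082]
199 [ 0.513 -0.068  0.078] [ 0.512 -0.076  0.081]
200 [ 0.513 -0.068  0.074] [ 0.509 -0.074  0.074]
201 [ 0.469 -0.043  0.021] [ 0.467 -0.051  0.023]
202 [ 0.471 -0.045  0.019] [ 0.465 -0.051  0.018]
203 [ 0.458 -0.037  0.001] [ 0.453 -0.044  0.001]
204 [ 0.461 -0.04   0.001] [ 0.457 -0.047  0.002]
205 [ 0.462 -0.04  -0.002] [ 0.458 -0.047 -0.001]
206 [ 0.86  -0.263  0.451] [ 0.461 -0.049 -0.002]
207 [ 0.861 -0.263  0.45 ] [ 0.467 -0.052  0.001]
```

Gripped: opening 0.45 × 92 ≈ 41 mm, as die_42 should be. Lift and carry toward nest_d.

Run:
```python
from h import *
plan((.435,-.0275,.17,-30),(.4567,.2327,.17,50))
```

```text
t 7.83 tcp [ 0.4352 -0.0276 -0.0327] yaw -30.05 tilt 0.01 open 0.446 F [-0.1  0.1  1.6]
(0.435, -0.0275, 0.17, -30) [0.0, -0.0006, -0.4053] [-0.0001, -0.0, -0.0006]
(0.4567, 0.2327, 0.17, 50) [0.4722, -0.2236, -0.4053] [-0.0, -0.0001, -0.8894]
```

Call:
{"name": "servo_tool", "arguments": {"targets": [0, 0, -0.08, 0, 0, 0, 1, 0, 0, -0.2, 0, 0, 0, 1, 0, 0, -0.32, 0, 0, 0, 1, 0, 0, -0.4, 0, 0, 0, 1, 0.1, -0.07, -0.4, 0, 0, -0.2, 1, 0.25, -0.15, -0.4, 0, 0, -0.4, 1, 0.472, -0.224, -0.4, 0, 0, -0.889, 1, 0.472, -0.224, -0.4, 0, 0, -0.889, 1, 0.472, -0.224, -0.4, 0, 0, -0.889, 1, 0.472, -0.224, -0.4, 0, 0, -0.889, 1, 0.472, -0.224, -0.4, 0, 0, -0.889, 1, 0.472, -0.224, -0.4, 0, 0, -0.889, 1]}}

```text
t: 9.32
tool_pos: [0.4563, 0.2325, 0.1671]
orientation: [-1.069, -2.954, 0.001]
ft_force: [0.2, 0.1, -1.5]
opening: 0.448
```

Run:
```python
from h import *
plan((.4567,.2327,.02,50),(.4567,.2327,-.029,50))
a,_=ctrl.grab_frame("side")
cv2.imwrite("pics/c5.png",cv2.resize(a[40:220,240:480],None,fx=3,fy=3,interpolation=cv2.INTER_CUBIC)[:,:,::-1])
```

```text
t 9.32 tcp [0.4563 0.2325 0.1671] yaw 50.2 tilt 0.02 open 0.448 F [ 0.2  0.1 -1.5]
(0.4567, 0.2327, 0.02, 50) [-0.0003, 0.0009, 0.2942] [-0.0002, -0.0001, 0.0022]
(0.4567, 0.2327, -0.029, 50) [-0.0003, 0.001, 0.3922] [-0.0002, -0.0001, 0.0022]
```

View pics/c5.png

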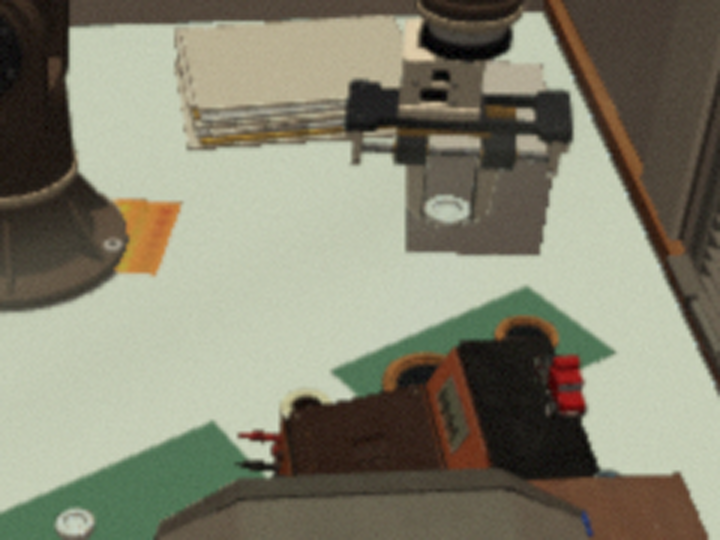

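Side view: the die hangs level between the fingers at (445,208). Lower into nest_d, release and rise.

Call:
{"name": "servo_tool", "arguments": {"targets": [0, 0.001, 0.12, 0, 0, 0, 1, 0, 0.001, 0.24, 0, 0, 0, 1, 0, 0.001, 0.34, 0, 0, 0, 1, 0, 0.001, 0.37, 0, 0, 0, 1, 0, 0.001, 0.385, 0, 0, 0, 1, 0, 0.001, 0.391, 0, 0, 0, 1, 0, 0.001, 0.391, 0, 0, 0, 1, 0, 0.001, 0.391, 0, 0, 0, 1]}}

```text
t: 10.38
tool_pos: [0.4575, 0.2335, -0.0272]
orientation: [1.075, 2.951, 0.002]
ft_force: [0.0, -0.7, -0.5]
opening: 0.455
```

Run:
```python
from h import *
print(proj("side",[.4563,.2325,.2118]))
plan((.4567,.2327,-.029,50),(.4567,.2327,.17,0),(.454,-.3985,.17,0))
```

```text
[388.62487577 108.30555207]
t 10.38 tcp [ 0.4575  0.2335 -0.0272] yaw 49.96 tilt 0.1 open 0.455 F [ 0.  -0.7 -0.5]
(0.4567, 0.2327, -0.029, 50) [0.0001, -0.0023, 0.0036] [0.0011, 0.0002, -0.0004]
(0.4567, 0.2327, 0.17, 0) [-0.0001, -0.0016, -0.3944] [0.0011, -0.0003, 0.5551]
(0.454, -0.3985, 0.17, 0) [-0.808, -0.9716, -0.3958] [0.0011, -0.0003, 0.5551]
```

Call:
{"name": "servo_tool", "arguments": {"targets": [0, -0.001, 0.0035, 0, 0, 0, 1, 0, -0.001, 0.0045, 0, 0, 0, 1, 0, -0.001, 0.0045, 0, 0, 0, 1, 0, -0.001, 0.0045, 0, 0, 0, 0.3, 0, -0.001, 0.0045, 0, 0, 0, 0.3, 0, -0.001, 0.0045, 0, 0, 0, 0.3, 0, -0.001, -0.04, 0, 0, 0, 0.3, 0, -0.001, -0.15, 0, 0, 0, 0.3, 0, -0.001, -0.27, 0, 0, 0, 0.3, 0, -0.001, -0.39, 0, 0, 0, 0.3, 0, -0.001, -0.39, 0, 0, 0, 0.4]}}

```text
t: 11.75
tool_pos: [0.4592, 0.2341, 0.1713]
orientation: [1.074, 2.948, 0.011]
ft_force: [0.2, -1.0, -1.2]
opening: 0.635
```

Run:
```python
from h import *
plan((.443,-.158,.17,0),(.454,-.3985,.17,-30))
a,_=ctrl.grab_frame("side")
cv2.imwrite("pics/c6.png",cv2.resize(a[100:210,320:460],None,fx=4,fy=4,interpolation=cv2.INTER_CUBIC)[:,:,::-1])
```

```text
t 11.75 tcp [0.4592 0.2341 0.1713] yaw 49.95 tilt 0.48 open 0.635 F [ 0.2 -1.  -1.2]
(0.443, -0.158, 0.17, 0) [-0.4798, -0.6211, -0.0017] [0.0054, -0.0013, 0.555]
(0.454, -0.3985, 0.17, -30) [-0.8061, -0.9751, -0.0041] [0.0051, -0.0028, 0.8884]
```

View pics/c6.png

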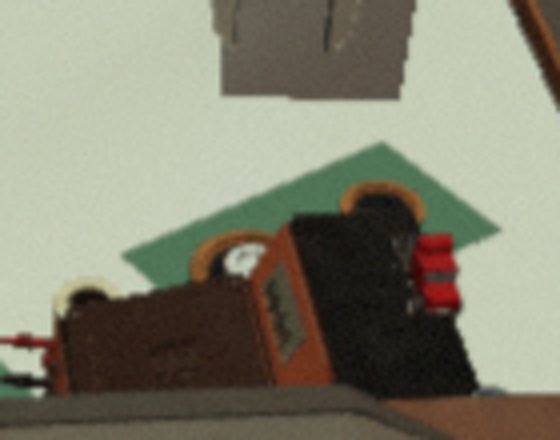

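die_42 sits in nest_d at crop (243,260). Now over to die_28.

Call:
{"name": "servo_tool", "arguments": {"targets": [-0.12, -0.145, -0.03, 0, 0, 0.12, 0.45, -0.4, -0.49, -0.03, 0, 0, 0.44, 0.45, -0.4, -0.49, -0.03, 0, 0, 0.44, 0.45, -0.4, -0.49, -0.03, 0, 0, 0.44, 0.45, -0.806, -0.975, -0.005, 0.003, -0.002, 0.888, 0.45, -0.806, -0.975, -0.005, 0.003, -0.002, 0.888, 0.45, -0.806, -0.975, -0.005, 0.003, -0.002, 0.888, 0.45, -0.806, -0.975, -0.005, 0.003, -0.002, 0.888, 0.45, -0.806, -0.975, -0.005, 0.003, -0.002, 0.888, 0.45, -0.806, -0.975, -0.005, 0.003, -0.002, 0.888, 0.45, -0.806, -0.975, -0.005, 0.003, -0.002, 0.888, 0.45, -0.806, -0.975, -0.005, 0.003, -0.002, 0.888, 0.45]}}

```text
t: 13.3
tool_pos: [0.4503, -0.3998, 0.1677]
orientation: [-2.721, -1.569, 0.01]
ft_force: [-0.0, 1.2, -0.1]
opening: 0.551
```

Run:
```python
from h import *
_,d=ctrl.grab_frame("top");W=cloud("top",d)
q=np.array([.4567,.2327]);m=(np.hypot(W[...,0]-q[0],W[...,1]-q[1])<.034)&(W[...,2]>.0105)
print("d42",np.median(W[m],0).round(4),W[m].mean(0).round(4),m.sum())
plan((.454,-.399,.17,-30),(.454,-.399,0,-30),(.454,-.399,-.033,-30))
```

```text
d42 [0.4579 0.2316 0.0143] [0.4575 0.2312 0.0144] 193
t 13.35 tcp [ 0.4511 -0.3986  0.168 ] yaw -29.96 tilt 0.33 open 0.552 F [ 0.7  0.  -0.3]
(0.454, -0.399, 0.17, -30) [0.0021, 0.0055, -0.004] [-0.0025, 0.0028, 0.0005]
(0.454, -0.399, 0, -30) [0.0036, 0.0068, 0.336] [-0.0025, 0.0028, 0.0005]
(0.454, -0.399, -0.033, -30) [0.0039, 0.007, 0.402] [-0.0025, 0.0028, 0.0005]
```

die_42 measures (0.4577, 0.2314) with its top at 0.0144, so it is seated within 2 mm. Descend on die_28.

Call:
{"name": "servo_tool", "arguments": {"targets": [0.002, 0.005, 0.12, -0.0025, 0.0028, 0, 0.45, 0.002, 0.005, 0.24, -0.0025, 0.0028, 0, 0.45, 0.002, 0.005, 0.33, -0.0025, 0.0028, 0, 0.45, 0.002, 0.005, 0.33, -0.0025, 0.0028, 0, 0.45, 0.002, 0.005, 0.33, -0.0025, 0.0028, 0, 0.45]}}

```text
t: 13.98
tool_pos: [0.4546, -0.4005, 0.0059]
orientation: [2.716, 1.572, 0.002]
ft_force: [0.5, -0.8, 1.1]
opening: 0.553
```

Run:
```python
from h import *
plan((.454,-.399,-.033,-30))
```

```text
t 13.97 tcp [ 0.4546 -0.4005  0.0059] yaw -29.88 tilt 0.23 open 0.553 F [ 0.5 -0.8  1.1]
(0.454, -0.399, -0.033, -30) [0.0022, -0.0028, 0.0779] [0.0025, 0.0004, 0.0013]
```

Call:
{"name": "servo_tool", "arguments": {"targets": [0.001, -0.002, 0.04, 0.001, 0, 0, 0.45, 0.001, -0.002, 0.07, 0.001, 0, 0, 0.45, 0.001, -0.002, 0.076, 0.001, 0, 0, 0.45, 0.001, -0.002, 0.076, 0.001, 0, 0, 0.45, 0.001, -0.002, 0.076, 0.001, 0, 0, 1, 0.001, -0.002, 0.076, 0.001, 0, 0, 1, 0.001, -0.002, 0.076, 0.001, 0, 0, 1, 0.001, -0.002, 0.076, 0.001, 0, 0, 1, 0.001, -0.002, 0.076, 0.001, 0, 0, 1]}}

```text
t: 15.1
tool_pos: [0.4531, -0.4, -0.0335]
orientation: [2.719, 1.571, 0.0]
ft_force: [-0.1, 0.6, 3.2]
opening: 0.298
```

Run:
```python
from h import *
plan((.454,-.399,.17,-30),(.44,0,.17,0),(.4524,.3646,.17,55))
```

```text
t 15.1 tcp [ 0.4531 -0.4    -0.0335] yaw -29.96 tilt 0.08 open 0.298 F [-0.1  0.6  3.2]
(0.454, -0.399, 0.17, -30) [0.0025, 0.0011, -0.4069] [0.0008, 0.0004, 0.0004]
(0.44, 0, 0.17, 0) [0.6799, -0.4217, -0.4078] [0.0007, 0.0006, -0.3329]
(0.4524, 0.3646, 0.17, 55) [1.324, -0.7644, -0.4086] [0.0004, 0.0009, -0.944]
```

Gripped (27.4 mm). Carry to nest_b in two calls.

Call:
{"name": "servo_tool", "arguments": {"targets": [0, 0, -0.1, 0, 0, 0, 1, 0, 0, -0.22, 0, 0, 0, 1, 0, 0, -0.33, 0, 0, 0, 1, 0, 0, -0.407, 0, 0, 0, 1, 0.68, -0.422, -0.407, 0, 0, -0.333, 1, 0.68, -0.422, -0.407, 0, 0, -0.333, 1, 0.68, -0.422, -0.407, 0, 0, -0.333, 1, 0.68, -0.422, -0.407, 0, 0, -0.333, 1, 0.68, -0.422, -0.407, 0, 0, -0.333, 1, 0.68, -0.422, -0.407, 0, 0, -0.333, 1, 0.68, -0.422, -0.407, 0, 0, -0.333, 1, 0.68, -0.422, -0.407, 0, 0, -0.333, 1]}}

```text
t: 16.6
tool_pos: [0.4394, 0.0024, 0.1692]
orientation: [2.216, 2.226, -0.0]
ft_force: [-0.6, 0.0, -0.2]
opening: 0.296
```

Run:
```python
from h import *
plan((.4524,.3646,.17,55))
```

```text
t 16.6 tcp [0.4394 0.0024 0.1692] yaw 0.26 tilt 0.02 open 0.296 F [-0.6  0.  -0.2]
(0.4524, 0.3646, 0.17, 55) [0.7243, 0.0292, -0.0018] [-0.0001, 0.0003, -0.6082]
```

Call:
{"name": "servo_tool", "arguments": {"targets": [0.72, 0.029, 0, 0, 0, -0.606, 1, 0.72, 0.029, 0, 0, 0, -0.606, 1, 0.72, 0.029, 0, 0, 0, -0.606, 1, 0.72, 0.029, 0, 0, 0, -0.606, 1, 0.72, 0.029, 0, 0, 0, -0.606, 1, 0.72, 0.029, 0, 0, 0, -0.606, 1, 0.72, 0.029, 0, 0, 0, -0.606, 1, 0.72, 0.029, 0.05, 0, 0, -0.606, 1, 0.72, 0.029, 0.17, 0, 0, -0.606, 1, 0.72, 0.029, 0.28, 0, 0, -0.606, 1, 0.72, 0.029, 0.34, 0, 0, -0.606, 1, 0.72, 0.029, 0.34, 0, 0, -0.606, 1]}}

```text
t: 18.1
tool_pos: [0.4539, 0.3566, -0.0028]
orientation: [-0.96, -2.991, 0.009]
ft_force: [0.3, -0.2, 0.1]
opening: 0.298
```

Run:
```python
from h import *
plan((.4524,.3646,-.03,55))
```

```text
t 18.1 tcp [ 0.4539  0.3566 -0.0028] yaw 54.4 tilt 0.34 open 0.298 F [ 0.3 -0.2  0.1]
(0.4524, 0.3646, -0.03, 55) [0.0118, 0.0116, 0.0542] [-0.0037, 0.0007, -0.0066]
```

Call:
{"name": "servo_tool", "arguments": {"targets": [0.01, 0.009, 0.02, -0.002, 0, 0, 1, 0.01, 0.009, 0.04, -0.002, 0, 0, 1, 0.01, 0.009, 0.04, -0.002, 0, 0, 1, 0.01, 0.009, 0.04, -0.002, 0, 0, 1]}}

```text
t: 18.6
tool_pos: [0.4531, 0.3667, -0.0205]
orientation: [0.956, 2.991, 0.004]
ft_force: [0.1, 0.0, -1.0]
opening: 0.298
```

Run:
```python
from h import *
plan((.4524,.3646,-.03,55))
```

```text
t 18.6 tcp [ 0.4531  0.3667 -0.0205] yaw 54.55 tilt 0.19 open 0.298 F [ 0.1  0.  -1. ]
(0.4524, 0.3646, -0.03, 55) [-0.0013, -0.0043, 0.019] [0.002, 0.0007, -0.005]
```

Call:
{"name": "servo_tool", "arguments": {"targets": [-0.001, -0.002, 0.012, 0.001, 0, 0, 1, -0.001, -0.002, 0.018, 0.001, 0, 0, 1, -0.001, -0.002, 0.019, 0.001, 0, 0, 1, -0.001, -0.002, 0.019, 0.001, 0, 0, 1, -0.001, -0.002, 0.019, 0.001, 0, 0, 0.5, -0.001, -0.002, 0.019, 0.001, 0, 0, 0.5, -0.001, -0.002, 0.019, 0.001, 0, 0, 0.5, -0.001, -0.002, -0.04, 0.001, 0, 0, 0.5, -0.001, -0.002, -0.15, 0.001, 0, 0, 0.5, -0.001, -0.002, -0.27, 0.001, 0, 0, 0.5, -0.001, -0.002, -0.385, 0.001, 0, 0, 0.5, -0.001, -0.002, -0.385, 0.001, 0, 0, 0.5]}}

```text
t: 20.1
tool_pos: [0.4548, 0.367, 0.1765]
orientation: [0.955, 2.987, 0.014]
ft_force: [0.1, 0.4, -1.7]
opening: 0.497
```

Run:
```python
from h import *
plan((.443,-.158,.17,-30))
```

```text
t 20.1 tcp [0.4548 0.367  0.1765] yaw 54.54 tilt 0.58 open 0.497 F [ 0.1  0.4 -1.7]
(0.443, -0.158, 0.17, -30) [-0.59, -0.869, 0.0059] [0.0061, -0.0035, 0.9393]
```

Now over to die_34 (0.443, -0.158).

Call:
{"name": "servo_tool", "arguments": {"targets": [-0.59, -0.869, 0, 0.003, -0.002, 0.939, 0.45, -0.59, -0.869, 0, 0.003, -0.002, 0.939, 0.45, -0.59, -0.869, 0, 0.003, -0.002, 0.939, 0.45, -0.59, -0.869, 0, 0.003, -0.002, 0.939, 0.45, -0.59, -0.869, 0, 0.003, -0.002, 0.939, 0.45, -0.59, -0.869, 0, 0.003, -0.002, 0.939, 0.45, -0.59, -0.869, 0, 0.003, -0.002, 0.939, 0.45, -0.59, -0.869, 0, 0.003, -0.002, 0.939, 0.45, -0.59, -0.869, 0, 0.003, -0.002, 0.939, 0.45, -0.59, -0.869, 0, 0.003, -0.002, 0.939, 0.45, -0.59, -0.869, 0, 0.003, -0.002, 0.939, 0.45, -0.59, -0.869, 0, 0.003, -0.002, 0.939, 0.45]}}

```text
t: 21.6
tool_pos: [0.4406, -0.1585, 0.1711]
orientation: [2.717, 1.574, -0.006]
ft_force: [0.1, 0.8, -0.2]
opening: 0.548
```

Run:
```python
from h import *
_,d=ctrl.grab_frame("top");W=cloud("top",d)
q=np.array([.4524,.3646]);m=(np.hypot(W[...,0]-q[0],W[...,1]-q[1])<.03)&(W[...,2]>.013)
print("d28",np.median(W[m],0).round(4),W[m].mean(0).round(4),m.sum())
plan((.443,-.158,.006,-30))
```

```text
d28 [0.454  0.3629 0.0213] [0.4536 0.3627 0.0208] 109
t 21.65 tcp [ 0.4407 -0.1586  0.1712] yaw -29.84 tilt 0.22 open 0.55 F [-0.3  0.2 -0.1]
(0.443, -0.158, 0.006, -30) [0.0046, 0.0037, 0.3304] [-0.0005, 0.0024, 0.0018]
```

die_28 is in nest_b: (0.4537, 0.3628), about 2 mm off, top about 0.022 as expected. Descend on die_34.

Call:
{"name": "servo_tool", "arguments": {"targets": [0.003, 0.003, 0.12, 0, 0.002, 0.001, 0.45, 0.003, 0.003, 0.24, 0, 0.002, 0.001, 0.45, 0.003, 0.003, 0.33, 0, 0.002, 0.001, 0.45, 0.003, 0.003, 0.33, 0, 0.002, 0.001, 0.45, 0.003, 0.003, 0.33, 0, 0.002, 0.001, 0.45]}}

```text
t: 22.28
tool_pos: [0.4431, -0.16, 0.0077]
orientation: [2.72, 1.57, 0.0]
ft_force: [-0.6, -0.4, -0.6]
opening: 0.55
```

Run:
```python
from h import *
plan((.443,-.158,-.033,-30))
```

```text
t 22.27 tcp [ 0.4431 -0.16    0.0077] yaw -30.03 tilt 0.06 open 0.55 F [-0.6 -0.4 -0.6]
(0.443, -0.158, -0.033, -30) [0.0033, -0.0023, 0.0814] [0.0006, 0.0003, -0.0003]
```

Call:
{"name": "servo_tool", "arguments": {"targets": [0.002, -0.002, 0.04, 0, 0, 0, 0.45, 0.002, -0.002, 0.07, 0, 0, 0, 0.45, 0.002, -0.002, 0.08, 0, 0, 0, 0.45, 0.002, -0.002, 0.08, 0, 0, 0, 0.45, 0.002, -0.002, 0.08, 0, 0, 0, 1, 0.002, -0.002, 0.08, 0, 0, 0, 1, 0.002, -0.002, 0.08, 0, 0, 0, 1, 0.002, -0.002, 0.08, 0, 0, 0, 1, 0.002, -0.002, 0.08, 0, 0, 0, 1]}}

```text
t: 23.4
tool_pos: [0.4421, -0.1586, -0.0333]
orientation: [2.721, 1.569, -0.001]
ft_force: [-0.4, 0.7, 6.4]
opening: 0.36
```

Run:
```python
from h import *
plan((.443,-.158,.03,-30),(.447,-.2755,.03,-30),(.447,-.2755,-.029,-30))
```

```text
t 23.4 tcp [ 0.4421 -0.1586 -0.0333] yaw -30.05 tilt 0.04 open 0.36 F [-0.4  0.7  6.4]
(0.443, -0.158, 0.03, -30) [0.0018, 0.001, -0.1267] [0.0001, 0.0004, -0.0006]
(0.447, -0.2755, 0.03, -30) [-0.1976, 0.1256, -0.1266] [0.0001, 0.0004, -0.0006]
(0.447, -0.2755, -0.029, -30) [-0.1975, 0.1256, -0.0086] [0.0001, 0.0004, -0.0006]
```

Call:
{"name": "servo_tool", "arguments": {"targets": [0, 0, -0.08, 0, 0, 0, 1, 0, 0, -0.126, 0, 0, 0, 1, -0.1, 0.06, -0.126, 0, 0, 0, 1, -0.1975, 0.1255, -0.126, 0, 0, 0, 1, -0.1975, 0.1255, -0.126, 0, 0, 0, 1, -0.1975, 0.1255, -0.06, 0, 0, 0, 1, -0.1975, 0.1255, -0.03, 0, 0, 0, 1, -0.1975, 0.1255, -0.03, 0, 0, 0, 1, -0.1975, 0.1255, -0.03, 0, 0, 0, 1]}}

```text
t: 24.52
tool_pos: [0.4471, -0.2754, -0.018]
orientation: [2.721, 1.57, -0.001]
ft_force: [0.1, 0.4, -1.3]
opening: 0.36
```

Run:
```python
from h import *
plan((.447,-.2755,-.03,-30))
```

```text
t 24.52 tcp [ 0.4471 -0.2754 -0.018 ] yaw -30.03 tilt 0.05 open 0.36 F [ 0.1  0.4 -1.3]
(0.447, -0.2755, -0.03, -30) [-0.0002, -0.0, 0.0241] [0.0002, 0.0006, -0.0004]
```

Call:
{"name": "servo_tool", "arguments": {"targets": [0, 0, 0.015, 0, 0, 0, 1, 0, 0, 0.023, 0, 0, 0, 1, 0, 0, 0.024, 0, 0, 0, 1, 0, 0, 0.024, 0, 0, 0, 1, 0, 0, 0.024, 0, 0, 0, 0.45, 0, 0, 0.024, 0, 0, 0, 0.45, 0, 0, 0.024, 0, 0, 0, 0.45, 0, 0, -0.04, 0, 0, 0, 0.45, 0, 0, -0.12, 0, 0, 0, 0.45, 0, 0, -0.18, 0, 0, 0, 0.45, 0, 0, -0.18, 0, 0, 0, 0.45]}}

```text
t: 25.9
tool_pos: [0.4481, -0.2761, 0.0733]
orientation: [2.718, 1.568, 0.002]
ft_force: [-0.6, 0.3, -0.0]
opening: 0.552
```

Run:
```python
from h import *
plan((.5,-.15,.08,-30),(.5833,-.0903,.08,-30))
```

```text
t 25.9 tcp [ 0.4481 -0.2761  0.0733] yaw -30.04 tilt 0.2 open 0.552 F [-0.6  0.3 -0. ]
(0.5, -0.15, 0.08, -30) [0.2703, -0.0364, -0.0136] [0.0023, 0.0002, -0.0005]
(0.5833, -0.0903, 0.08, -30) [0.4571, 0.048, -0.0134] [0.0023, 0.0002, -0.0005]
```

Call:
{"name": "servo_tool", "arguments": {"targets": [0.27, -0.036, -0.014, 0.001, 0, 0, 0.45, 0.27, -0.036, -0.014, 0.001, 0, 0, 0.45, 0.27, -0.036, -0.014, 0.001, 0, 0, 0.45, 0.456, 0.047, -0.014, 0.001, 0, 0, 0.45, 0.456, 0.047, -0.014, 0.001, 0, 0, 0.45, 0.456, 0.047, 0.05, 0.001, 0, 0, 0.45, 0.456, 0.047, 0.1, 0.001, 0, 0, 0.45, 0.456, 0.047, 0.12, 0.001, 0, 0, 0.45, 0.456, 0.047, 0.12, 0.001, 0, 0, 0.45]}}

```text
t: 27.02
tool_pos: [0.5806, -0.0904, 0.0107]
orientation: [-2.721, -1.568, 0.005]
ft_force: [0.7, -0.1, 0.3]
opening: 0.552
```

Run:
```python
from h import *
_,d=ctrl.grab_frame("top");W=cloud("top",d)
q=np.array([.447,-.2755]);m=(np.hypot(W[...,0]-q[0],W[...,1]-q[1])<.03)&(W[...,2]>.0125)
print("d34",np.median(W[m],0).round(4),W[m].mean(0).round(4),m.sum())
plan((.5835,-.0903,-.033,-30))
a,_=ctrl.grab_frame("side")
cv2.imwrite("pics/c7.png",cv2.resize(a[140:300,170:350],None,fx=4,fy=3.5,interpolation=cv2.INTER_CUBIC)[:,:,::-1])
```

```text
d34 [ 0.4485 -0.2752  0.0181] [ 0.4483 -0.275   0.0181] 137
t 27.07 tcp [ 0.5812 -0.0905  0.0114] yaw -30.1 tilt 0.12 open 0.551 F [-0.3  0.5  0.6]
(0.5835, -0.0903, -0.033, -30) [0.0027, 0.004, 0.0888] [-0.0011, 0.0008, -0.0011]
```

View pics/c7.png

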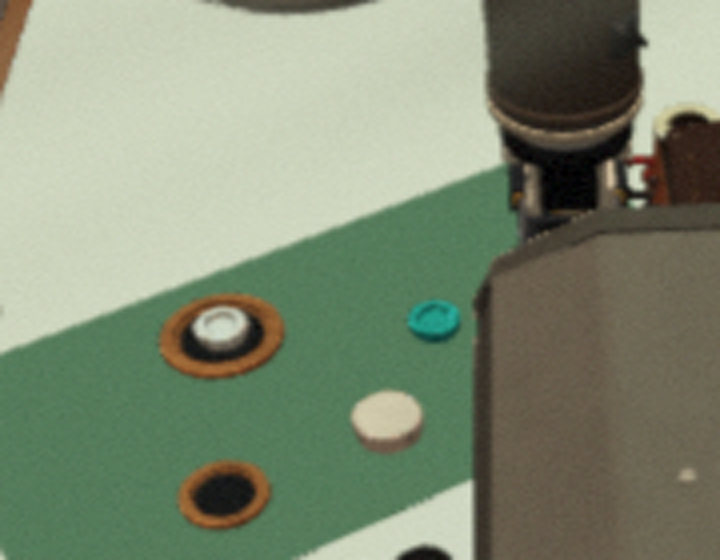

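die_34 sits in nest_c at crop (220,328), measured within 2 mm with its top at 0.018. The box and nest_a are undisturbed. Grip die_22, which the side camera can't see, and check by opening.

Call:
{"name": "servo_tool", "arguments": {"targets": [0.002, 0.003, 0.04, 0, 0, 0, 0.45, 0.002, 0.003, 0.07, 0, 0, 0, 0.45, 0.002, 0.003, 0.085, 0, 0, 0, 0.45, 0.002, 0.003, 0.085, 0, 0, 0, 0.45, 0.002, 0.003, 0.085, 0, 0, 0, 1, 0.002, 0.003, 0.085, 0, 0, 0, 1, 0.002, 0.003, 0.085, 0, 0, 0, 1, 0.002, 0.003, 0.085, 0, 0, 0, 1, 0.002, 0.003, 0.085, 0, 0, 0, 1, 0.002, 0.003, 0.085, 0, 0, 0, 1]}}

```text
t: 28.38
tool_pos: [0.5832, -0.0897, -0.031]
orientation: [-2.72, -1.569, 0.002]
ft_force: [-0.9, 0.1, 4.7]
opening: 0.232
```

Run:
```python
from h import *
plan((.5835,-.0903,.06,-30),(.5792,-.332,.06,-30),(.5792,-.332,-.028,-30))
```

```text
t 28.38 tcp [ 0.5832 -0.0897 -0.031 ] yaw -30.05 tilt 0.09 open 0.232 F [-0.9  0.1  4.7]
(0.5835, -0.0903, 0.06, -30) [-0.0009, 0.0009, -0.182] [-0.001, 0.0004, -0.0005]
(0.5792, -0.332, 0.06, -30) [-0.4236, 0.2356, -0.1821] [-0.001, 0.0004, -0.0005]
(0.5792, -0.332, -0.028, -30) [-0.4235, 0.2358, -0.0061] [-0.001, 0.0004, -0.0005]
```

Gripped (21.3 mm). Carry it to above nest_a.

Call:
{"name": "servo_tool", "arguments": {"targets": [0, 0, -0.1, 0, 0, 0, 1, 0, 0, -0.182, 0, 0, 0, 1, -0.2, 0.11, -0.182, 0, 0, 0, 1, -0.4235, 0.2355, -0.182, 0, 0, 0, 1, -0.4235, 0.2355, -0.182, 0, 0, 0, 1, -0.4235, 0.2355, -0.182, 0, 0, 0, 1, -0.4235, 0.2355, -0.182, 0, 0, 0, 1, -0.4235, 0.2355, -0.08, 0, 0, 0, 1, -0.4235, 0.2355, -0.03, 0, 0, 0, 1, -0.4235, 0.2355, -0.03, 0, 0, 0, 1, -0.4235, 0.2355, -0.03, 0, 0, 0, 1]}}

```text
t: 29.75
tool_pos: [0.5795, -0.332, -0.0153]
orientation: [-2.721, -1.57, 0.002]
ft_force: [0.2, -0.0, -0.2]
opening: 0.234
```

Run:
```python
from h import *
plan((.5792,-.332,-.0275,-30))
```

```text
t 29.75 tcp [ 0.5795 -0.332  -0.0153] yaw -30.03 tilt 0.07 open 0.234 F [ 0.2 -0.  -0.2]
(0.5792, -0.332, -0.0275, -30) [-0.0002, -0.0005, 0.0244] [-0.0005, 0.0006, -0.0004]
```

Call:
{"name": "servo_tool", "arguments": {"targets": [0, 0, 0.015, 0, 0, 0, 1, 0, 0, 0.023, 0, 0, 0, 1, 0, 0, 0.0245, 0, 0, 0, 1, 0, 0, 0.0245, 0, 0, 0, 1, 0, 0, 0.0245, 0, 0, 0, 0.55, 0, 0, 0.0245, 0, 0, 0, 0.55, 0, 0, 0.0245, 0, 0, 0, 0.55, 0, 0, -0.04, 0, 0, 0, 0.55, 0, 0, -0.15, 0, 0, 0, 0.55, 0, 0, -0.27, 0, 0, 0, 0.55, 0, 0, -0.385, 0, 0, 0, 0.55, 0, 0, -0.385, 0, 0, 0, 0.55]}}

```text
t: 31.25
tool_pos: [0.5813, -0.3343, 0.1814]
orientation: [2.716, 1.566, 0.004]
ft_force: [0.3, -0.8, -0.5]
opening: 0.447
```

Run:
```python
from h import *
plan((.4,-.05,.2,-30))
```

```text
t 31.25 tcp [ 0.5813 -0.3343  0.1814] yaw -30.07 tilt 0.38 open 0.447 F [ 0.3 -0.8 -0.5]
(0.4, -0.05, 0.2, -30) [0.3104, -0.5984, -0.0415] [0.0042, 0.0005, -0.0008]
```

Back off so the top camera sees everything.

Call:
{"name": "servo_tool", "arguments": {"targets": [0.31, -0.598, -0.04, 0, 0, 0, 0.55, 0.31, -0.598, -0.04, 0, 0, 0, 0.55, 0.31, -0.598, -0.04, 0, 0, 0, 0.55, 0.31, -0.598, -0.04, 0, 0, 0, 0.55, 0.31, -0.598, -0.04, 0, 0, 0, 0.55, 0.31, -0.598, -0.04, 0, 0, 0, 0.55, 0.31, -0.598, -0.04, 0, 0, 0, 0.55, 0.31, -0.598, -0.04, 0, 0, 0, 0.55, 0.31, -0.598, -0.04, 0, 0, 0, 0.55]}}

```text
t: 32.38
tool_pos: [0.3985, -0.0493, 0.1965]
orientation: [-2.723, -1.566, 0.004]
ft_force: [-0.5, -0.8, 0.1]
opening: 0.449
```

Run:
```python
from h import *
p,d=ctrl.grab_frame("top");W=cloud("top",d);plan()
for n,q,z,r in(("d22",(.5792,-.332),.016,.03),("d28",(.4524,.3646),.013,.03),("d34",(.447,-.2755),.0125,.03),("d42",(.4567,.2327),.0105,.034),("box",(.582,-.2245),.012,.035),("tape",(.4315,.1018),.011,.04)):
    m=(np.hypot(W[...,0]-q[0],W[...,1]-q[1])<r)&(W[...,2]>z)&(W[...,2]<.06)
    print(n,q,W[m].mean(0).round(4),np.median(W[m][:,2]).round(4),m.sum())
cv2.imwrite("pics/end.png",cv2.resize(p[130:260,135:495],None,fx=2.2,fy=2.2,interpolation=cv2.INTER_CUBIC)[:,:,::-1])
```

```text
t 32.42 tcp [ 0.3984 -0.0493  0.1965] yaw -30.19 tilt 0.14 open 0.45 F [0.  0.3 0.4]
d22 (0.5792, -0.332) [ 0.5791 -0.3314  0.0261] 0.0275 70
d28 (0.4524, 0.3646) [0.4535 0.363  0.0205] 0.0207 108
d34 (0.447, -0.2755) [ 0.4482 -0.2748  0.0181] 0.0181 141
d42 (0.4567, 0.2327) [0.4574 0.2314 0.0143] 0.0144 195
box (0.582, -0.2245) [ 0.5816 -0.225   0.0197] 0.02 211
tape (0.4315, 0.1018) [0.4299 0.1019 0.0181] 0.0182 227
```

View pics/end.png

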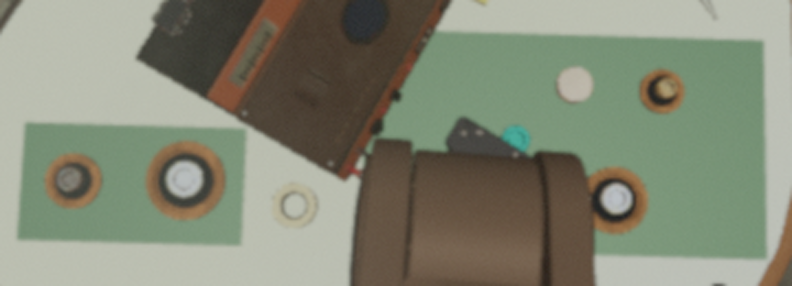

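```bash
python3 -c "
from cell import ctrl
print(ctrl.close_job())"
```

```text
the job is handed in; nothing more can be done
None
```

All four dies are in their matching nests: die_22 in nest_a, die_28 in nest_b, die_34 in nest_c and die_42 in nest_d. I handed the job in at about 32 s, with the gripper clear of everything.

**Last checks (top camera depth):**

| Die | Axis offset from nest | Top height measured / expected |
|---|---|---|
| die_22 | about 1 mm | 27.5 / 29 mm |
| die_28 | about 2 mm | 20.7 / 23 mm |
| die_34 | about 1.5 mm | 18.1 / 19 mm |
| die_42 | about 1.5 mm | 14.4 / 15 mm |

The tops read 0.6 to 2.3 mm low, as they did before the dies were moved, which fits dies standing flat on the recess floors. I did not measure tilt; the dies look upright in the pictures. The box is within 1 mm of its starting place and the tape roll within 2 mm.

**What disagreed:** the real fingertips sat about 38 mm higher than the reported tool position. Because of that, the first grasp of die_42 closed above the die without moving it. I corrected the height using side-camera depth, and the second grasp held.

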